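# Fit the spacer and the keyed shaft to the gear unit

## Task

Lay the large steel spacer ring flat in the round pocket around the gear unit's upward-facing bore and let go of it. Then take the keyed shaft by its square end out of the wooden block, push it down through the ring into the bore, turning it until its key slips into the keyway, and press on against the spring until its collar is right down on the spacer. Finish while still gripping the square end and pressing the shaft fully home; leave the other things on the bench where they are.

Things in the scene. Friction and masses are not known exactly. Their poses are not given: they have to be found in the camera images.
- gearbox: grey gear unit, fixed, bore facing up: housing 170 x 170, 93 mm high; motor along its +x to 215 mm from the centre, up to 105 mm high. Aluminium cover ring (136 mm outside, 58 inside), top at 99 mm (bolt heads 3 mm higher at radius 61); its 58 mm opening is the spacer's pocket, 4 mm deep. Origin on the bench under the bore's axis, z up
- keyway (a point): centre of the steel hub's top face, which is the pocket floor (95 mm above the bench), on the bore's axis; z up. Its x axis points to the keyway: a slot 11 mm wide cut from the 26 mm bore out to radius 18 mm, the whole depth of the bore; in the face a shallower notch (12 mm deep) carries it on out to the hub's edge. The hub stands at any angle in the housing and is practically locked against turning
- seat (a joint): travel in m of the spring seat inside the bore: 0 when up (its top 28 mm below the hub's top face), grows as it is pushed down, stop at 0.014; it pushes up with 7 N at 0 and 13 N at 0.010, where the shaft is fully home. It lifts the shaft again if the push stops
- spacer: plain steel ring, 54 mm outside, 38 mm hole, 16 mm high, 140 g, lying flat on the bench; origin at the centre of its underside, z up. In the pocket it has 2 mm play all round and stands 12 mm above the cover ring. The larger of the two rings
- shaft: keyed steel shaft, 480 g, upright. Origin: centre of its lower tip, z up. From the tip: round 24 mm shaft 54 mm long (3 mm chamfer) with a key 8 mm wide, out to radius 16.5, from 8 to 34 mm up; collar 50 mm across, 8 thick; square end 22 x 22, 45 tall, flats square to x and y. Key along +x; a collar lug (10 wide, to radius 35) above it shows its side. Starts hung by the collar in the block, tip 8 mm up
- shoulder (a point): centre of the underside of the shaft's collar, 54 mm above its tip; fully home it is 16 mm above keyway
- square_end (a point): a point inside the shaft's square end, on the axis, 88 mm above the tip (26 mm above the collar's top): where to grip
- rack: wooden block 100 x 100 mm, 62 mm high, fixed, with one 41 mm hole straight through, in which the shaft hangs by its collar; origin at the centre of its underside
- small_ring: bystander: small steel ring, 34 mm outside, 12 mm high; origin at the centre of its underside
- pipe_flange: bystander: aluminium pipe flange, 90 mm across, 14 mm high; origin at the centre of its underside
- plain_pin: bystander: plain round steel pin without a key, 24 mm thick, 90 mm long, lying; origin under its middle
- wrench: bystander: wrench lying on the bench; origin about its middle
- oil_can: bystander: green can, 60 mm across, 130 mm high; origin at the centre of its underside
- nut: bystander: dark round nut blank, 36 mm across, 16 mm high; origin at the centre of its underside
There are look-alikes about, which are no part of the job. What is meant by the shaft is not pink or yellow, and is the larger of those in its own colour.

How it is judged:
By the outcome, as a careful person would: the job done as asked, in the order asked, and still so for the second after the job is handed in, while the arm keeps its last pose, push and grip.
It also fails if it takes over 58 s, if anything falls off the work surface, if the arm or the gripper's body presses on something with over 40 N, if the wrist force passes 120 N, or if a joint passes its speed limit or range.

## Robot

A 7-joint arm with a two-finger parallel gripper is mounted at the origin on the work surface. World frame = base frame: x ahead of the robot, y to its left, z up, the work surface at z = 0. Lengths are in m, angles in degrees, forces in N, time in s.
With the tool pointing down it reaches from about 0.425 to 0.875 m from the base axis. Payload 4.7 kg.
Tool frame: the origin (TCP) lies between the finger pads; the fingertips stand 11 mm ahead of it and the grasp point (between the pads) lies 8 mm behind it (env.tcp_to_tips is the distance from the TCP to the fingertips, in m); z points along the fingers, y is the line along which they close (so a half turn about z gives the same grasp; the last joint's range is limited). The gripper opens to 87 mm and grips with 3 to 60 N. Pads are 19 mm wide; open, the fingers measure 117 mm over their backs; the gripper's body (75 mm by 190 mm) begins 51 mm behind the grasp point.
Start: joints at [74.433, 18.392, -4.016, 83.108, 1.295, 78.541, -3.26], TCP at [0.183, -0.624, 0.202] pointing down, gripper open.
Joint ranges: [-163.93, 163.93], [-17.29, 119.83], [-79.2, 71.16], [3.27, 140.29], [-89.18, 269.18], [5.43, 117.66], [-154.24, 154.24]. Speed limits (degrees/s): [147.25, 147.25, 180, 180, 180, 180, 180].

## Interface

Orientations are given as [roll, pitch, yaw] about the fixed x, y, z axes, in that order (R = Rz(yaw) Ry(pitch) Rx(roll)).
In Python, from cell import env, viewer gives the robot as it stands.
- The arm moves only by the tool step_arm, never from a script. Its arguments are lists of equal length, an entry for each row: "delta_pos": the shift along the tool's x, y, z in units of 0.2 m (1.0 is 0.2 m), a list of three; "rot": the turn, a rotation vector about the tool's x, y, z in units of 1.5 rad (1.0 is 1.5 rad), a list of three; "gripper": the gripper command: -1 is shut, 1 is fully open, values between are in proportion. A call has 1 to 20 rows; each row is the pose to reach, as a shift and turn from the pose commanded when the call began, along the tool's axes at that moment; what a row does not reach only later rows make up. A row lasts 1/8 s, in which the tool goes at most 62.5 mm and 10.7 degrees, less where a joint would pass 70% of its speed; a pose out of reach is approached as far as the arm can. A call with a number of a shift or a turn outside -1 to 1 is refused whole. A call with a gripper value outside its range is refused whole. The fingers move at their own pace and stop on an object; "squeeze" is the grip in N (left out, the last holds). Time passes only in rows, so rows that repeat a pose let the fingers close. It gives the time, the measured TCP pose, the force, the opening and the grip force at its end, in the units of the state.
- env.get_obs(): the state, without advancing time (a new reading comes with each control period).
- viewer.read_camera(name): name is "scene" or "side" or "wrist"; returns a dict with "img" (420x560x3 uint8, red, green, blue), "fx", "fy", "cx", "cy" (pixels), "pose" (4x4, takes a point from camera to world coordinates). Camera axes: x right, y down, z forward; pixel columns grow to the right and rows downward; lengths in m; the calibration is good to about 2 mm. A picture is of the moment at which its call begins. There is no depth.
- env.sign_off(): hands the job in; it is judged then, once.
The state is a dict: "time_s": time; "qpos": joint angles; "joint_velocities": joint speeds; "effort": joint torques, N m; "tool_pos": TCP position; "tool_rot": TCP orientation; "force": force on the tool from outside, world axes, zero at the start; "wrist_torque": the same for the moment, N m; "grip_width": finger opening in m; "grasp_force": force on a finger pad.
Only numpy, scipy, OpenCV 4.12 (cv2) and the standard library are available. Lean on these libraries where they do the work, as an engineer would, in place of code of your own. Each camera call takes 0.05 s, during which the arm holds its last target. There are 200 camera calls.

## Working session

There is one attempt and no reset: what is moved stays moved. The work goes in short steps, Python scripts to look and compute and a tool call to move; the robot and the scene stay as the last step left them, time stands still between calls to the robot, and variables do not carry over. Pictures are saved under pics/ and viewed, at most 10 in all, crops included, and the job is handed in when it is done.

Besides the shell and the picture viewer there is one more tool, called after "Request:" as name(argument=value, ...) on one line, values as JSON. step_arm: Moves the arm, as the interface text tells. Shifts and turns lie within -1 to 1; 1 stands for 0.2 m of shift or 1.5 rad of turn. Its arguments: {"type":"object","properties":{"delta_pos":{"type":"array"},"rot":{"type":"array"},"gripper":{"type":"array"},"squeeze":{"type":"number"}},"required":["delta_pos","rot","gripper"]}

```bash
ls; mkdir -p pics; cat > h.py <<'E'
import numpy as np, cv2, pickle
from scipy.spatial.transform import Rotation as R
from cell import env, viewer
def shot(n, f):
    c=viewer.read_camera(n); cv2.imwrite(f'pics/{f}.png',c['img'][:,:,::-1]); pickle.dump(c,open(f'pics/{f}.pkl','wb')); return c
def load(f): return pickle.load(open(f'pics/{f}.pkl','rb'))
def ray(c,u,v,z):
    P=np.array(c['pose']); d=P[:3,:3]@np.array([(u-c['cx'])/c['fx'],(v-c['cy'])/c['fy'],1]); o=P[:3,3]
    return o+d*(z-o[2])/d[2]
def proj(c,p):
    P=np.array(c['pose']); q=P[:3,:3].T@(np.array(p)-P[:3,3]); return np.array([c['fx']*q[0]/q[2]+c['cx'],c['fy']*q[1]/q[2]+c['cy']])
def tool():
    o=env.get_obs(); return np.array(o['tool_pos']), R.from_euler('xyz',o['tool_rot'],degrees=True)
E
python3 - <<'E'
from h import *
a=shot('scene','s0'); b=shot('side','d0'); w=shot('wrist','w0')
for c in (a,b,w): print(np.round(c['pose'],3).tolist(), c['fx'])
print(env.get_obs())
E
```

```text
pics
[[0.19, 0.62, -0.761, 1.392], [0.982, -0.134, 0.135, -0.157], [-0.018, -0.773, -0.634, 0.83], [0.0, 0.0, 0.0, 1.0]] 409.951371005272
[[0.978, -0.102, 0.183, 0.328], [-0.209, -0.518, 0.829, -0.88], [0.011, -0.849, -0.528, 0.645], [0.0, 0.0, 0.0, 1.0]] 423.6203469726715
[[0.282, -0.919, -0.277, 0.258], [-0.959, -0.271, -0.081, -0.601], [-0.001, 0.288, -0.958, 0.383], [0.0, 0.0, 0.0, 1.0]] 372.63916312961044
{'time_s': 0.15, 'qpos': array([74.4319975 , 18.42836089, -4.01472825, 83.15877615,  1.29570062,
       78.54084415, -3.26013598]), 'joint_velocities': array([ 0.02417078, -0.19572   ,  0.06729324, -0.32255419, -0.03662195,
       -0.00868548,  0.11493388]), 'effort': array([ 1.85400563e-04, -4.91792572e+01, -4.04421939e-01, -3.12878287e+01,
       -6.38885074e-02,  4.05233097e-02,  1.16649462e-04]), 'tool_pos': array([ 0.18307313, -0.62322031,  0.20082398]), 'tool_rot': array([-1.79917271e+02,  6.01322137e-03,  1.63766402e+01]), 'force': array([-0.47840124, -0.19601844,  0.2199504 ]), 'wrist_torque': array([ 0.01684055, -0.00413286,  0.04509172]), 'grasp_force': 0.0, 'grip_width': 0.08678266486755445}
```

View pics/s0.png

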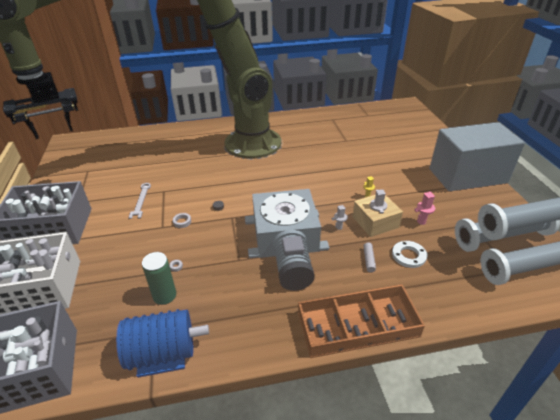

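View pics/d0.png

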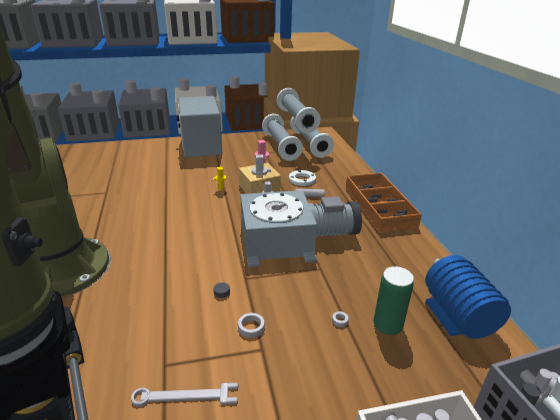

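Scene view: the spacer candidates are the large ring (181,220) and the small ring (176,265). The flange (409,253) and nut (218,205) are ruled out. The shaft candidates are grey in the wooden block (379,200), smaller grey standing (341,217), yellow (370,187) and pink (427,205). I choose the ring at (181,220) and the grey shaft in the block, and check both in a crop.

```bash
python3 - <<'E'
from h import *
a=cv2.imread('pics/s0.png'); b=cv2.imread('pics/d0.png')
f=lambda im,x,y,w,h,k: cv2.resize(im[y:y+h,x:x+w],None,fx=k,fy=k,interpolation=cv2.INTER_CUBIC)
m=np.zeros((600,800,3),np.uint8)
m[:300,:400]=f(a,240,180,100,75,4); m[:300,400:]=f(a,330,165,100,75,4)
m[300:,:400]=f(a,140,180,100,75,4)[:300]; m[300:,400:]=f(b,230,135,100,75,4)
cv2.imwrite('pics/m0.png',m)
A=load('s0');B=load('d0')
for n,p,q,z in (('spacer',(181.5,219.5),(251.5,324),.012),('gear',(286,208),(276,207),.099),('shaft top',(380,193),(260,157),.107)):
    print(n,ray(A,*p,z).round(4),ray(B,*q,z).round(4))
E
```

```text
spacer [ 0.419  -0.2784  0.012 ] [ 0.4159 -0.2834  0.012 ]
gear [0.5347 0.0212 0.099 ] [0.5284 0.0091 0.099 ]
shaft top [0.5354 0.2956 0.107 ] [0.5405 0.2968 0.107 ]
```

View pics/m0.png

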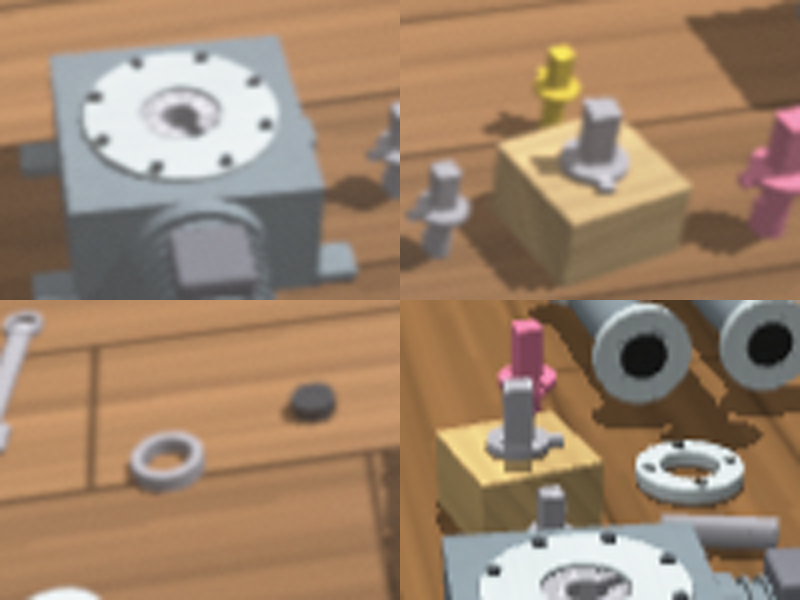

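The crop confirms both choices: a plain big ring centred at (182,220), and the larger grey shaft in the block with its lug pointing towards the scene camera. Next I go above the ring.

Request:
step_arm(delta_pos=[[0.3,-0.25,0],[0.6,-0.5,0],[0.9,-0.75,0],[1,-0.81,0],[1,-0.81,0],[1,-0.81,0]], rot=[[0,0,0],[0,0,0],[0,0,0],[0,0,0],[0,0,0],[0,0,0]], gripper=[[1],[1],[1],[1],[1],[1]])

```text
$.gripper[0]: bad value
```

Request:
step_arm(delta_pos=[[0.3,-0.25,0],[0.6,-0.5,0.1],[0.61,-0.5,0.2],[0.61,-0.5,0.2],[0.61,-0.5,0.2],[0.61,-0.5,0.2]], rot=[[0,0,0],[0,0,0],[0,0,0],[0,0,0],[0,0,0],[0,0,0]], gripper=[[1],[1],[1],[1],[1],[1]])

```text
$.gripper[0]: bad value
```

```bash
python3 - <<'E'
from h import *
c=shot('wrist','w1'); print(tool()[0], tool()[1].as_euler('xyz',degrees=True)); print(proj(c,[.418,-.281,.016]))
E
```

```text
[ 0.18310056 -0.62331769  0.2009871 ] [-1.79933436e+02  2.51343492e-03  1.63732270e+01]
[ -67.81387686 -234.40285247]
```

View pics/w1.png

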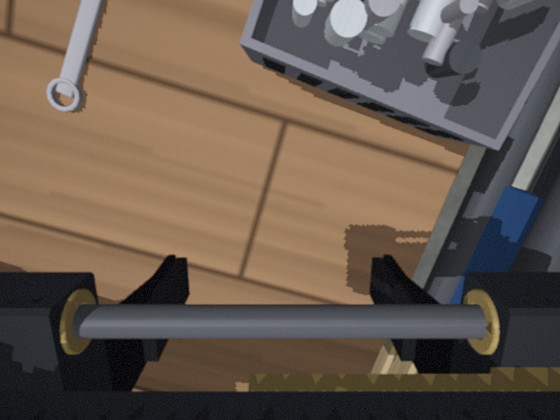

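The arm has not moved, since the gripper rows have to be plain numbers. The wrist view shows the fingers at (180,270) and (380,270) over bare bench, with the wrench at (65,95).

Request:
step_arm(delta_pos=[[0.3,-0.25,0],[0.6,-0.5,0],[0.9,-0.75,0],[1,-0.81,0],[1,-0.81,0],[1,-0.81,0]], rot=[[0,0,0],[0,0,0],[0,0,0],[0,0,0],[0,0,0],[0,0,0]], gripper=[1,1,1,1,1,1])

```text
time_s: 0.95
tool_pos: [0.3295, -0.4118, 0.2018]
tool_rot: [180.0, 0.0, 16.4]
force: [-0.1, -1.0, 0.4]
grip_width: 0.0873
grasp_force: 0.0
```

Request:
step_arm(delta_pos=[[0.3,-0.25,0],[0.6,-0.5,0.1],[0.61,-0.5,0.2],[0.61,-0.5,0.2],[0.61,-0.5,0.2],[0.61,-0.5,0.2]], rot=[[0,0,0],[0,0,0],[0,0,0],[0,0,0],[0,0,0],[0,0,0]], gripper=[1,1,1,1,1,1])

```text
time_s: 1.7
tool_pos: [0.4176, -0.2839, 0.1623]
tool_rot: [179.9, -0.0, 16.2]
force: [0.0, -0.8, 0.5]
grip_width: 0.0871
grasp_force: 0.0
```

```bash
python3 - <<'E'
from h import *
c=shot('wrist','w2'); print(tool()[0], tool()[1].as_euler('xyz',degrees=True)); print(proj(c,[.418,-.281,.016]))
E
```

```text
[ 0.41773997 -0.28356276  0.16228356] [ 1.79934147e+02 -2.85002804e-02  1.61791554e+01]
[275.66103521 191.72313708]
```

View pics/w2.png

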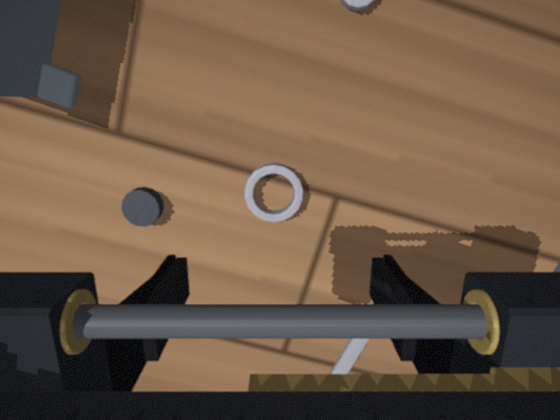

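The ring is centred at (274,193) and about 59 px across, which matches 54 mm. The nut at (142,207) is clear of the fingers.

```bash
python3 - <<'E'
from h import *
c=load('w2'); t,r=tool(); p=ray(c,274,193,.014); print(p); p[2]=.017; print((r.inv().apply(p-t)/.2).round(3))
E
```

```text
[ 0.4159792  -0.27999365  0.014     ]
[-0.004 -0.02   0.726]
```

Request:
step_arm(delta_pos=[[0,-0.02,0.25],[0,-0.02,0.5],[0,-0.02,0.66],[0,-0.02,0.72],[0,-0.02,0.72],[0,-0.02,0.72],[0,-0.02,0.72],[0,-0.02,0.72],[0,-0.02,0.72],[0,-0.02,0.72]], rot=[[0,0,0],[0,0,0],[0,0,0],[0,0,0],[0,0,0],[0,0,0],[0,0,0],[0,0,0],[0,0,0],[0,0,0]], gripper=[1,1,1,1,1,-1,-1,-1,-1,-1], squeeze=25)

```text
time_s: 3.0
tool_pos: [0.4172, -0.2777, 0.0177]
tool_rot: [180.0, -0.0, 16.4]
force: [0.6, 0.0, -0.1]
grip_width: 0.0449
grasp_force: 0.0
```

Request:
step_arm(delta_pos=[[0,0,0],[0,0,-0.2],[0,0,-0.5],[0,0,-0.8],[0,0,-0.9],[0,0,-0.9]], rot=[[0,0,0],[0,0,0],[0,0,0],[0,0,0],[0,0,0],[0,0,0]], gripper=[-1,-1,-1,-1,-1,-1])

```text
time_s: 3.75
tool_pos: [0.4182, -0.2783, 0.1994]
tool_rot: [179.8, -0.1, 16.4]
force: [0.6, -0.4, 0.0]
grip_width: 0.0003
grasp_force: 0.0
```

The grip missed, so I look again.

```bash
python3 - <<'E'
from h import *
c=shot('wrist','w3'); print(tool()[0], tool()[1].as_euler('xyz',degrees=True)); print(proj(c,[.418,-.28,.016]))
E
```

```text
[ 0.41716139 -0.27772098  0.19752564] [ 1.79966512e+02 -6.26900829e-03  1.63728742e+01]
[279.79374411 185.404096  ]
```

View pics/w3.png

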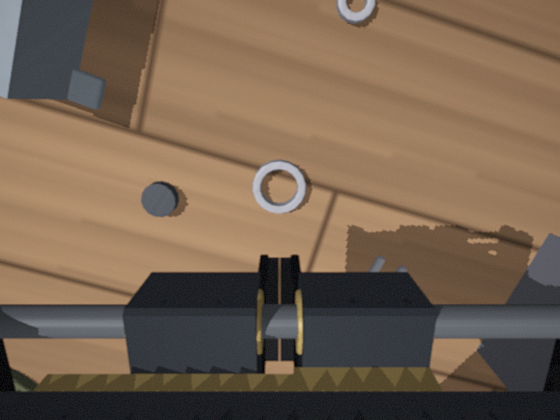

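```bash
python3 - <<'E'
from h import *
c=load('w3'); t,r=tool(); print(env.tcp_to_tips, t, np.round(c['pose'],4).tolist())
for d in (-.019,-.008,0,.011,.03): print(d,proj(c,t+r.apply([0,0,d])).round(1))
s=shot('scene','s3'); d=shot('side','d3')
print(proj(s,t+r.apply([0,0,.011])),proj(d,t+r.apply([0,0,.011])))
m=np.zeros((450,800,3),np.uint8)
f=lambda im,x,y: cv2.resize(im[y:y+150,x:x+133,::-1],(400,450),interpolation=cv2.INTER_CUBIC)
m[:,:400]=f(s['img'],115,110); m[:,400:]=f(d['img'],185,200)
cv2.imwrite('pics/m3.png',m)
E
```

```text
0.011 [ 0.41716139 -0.27772098  0.19752564] [[0.2824, -0.9195, -0.2734, 0.4928], [-0.9593, -0.2694, -0.0848, -0.2556], [0.0043, 0.2862, -0.9582, 0.3818], [0.0, 0.0, 0.0, 1.0]]
-0.019 [277.3 272.9]
-0.008 [277.3 263.5]
0 [277.4 257.4]
0.011 [277.4 249.6]
0.03 [277.4 237.9]
[171.28719077 171.72448769] [249.90308015 252.11556319]
```

View pics/m3.png

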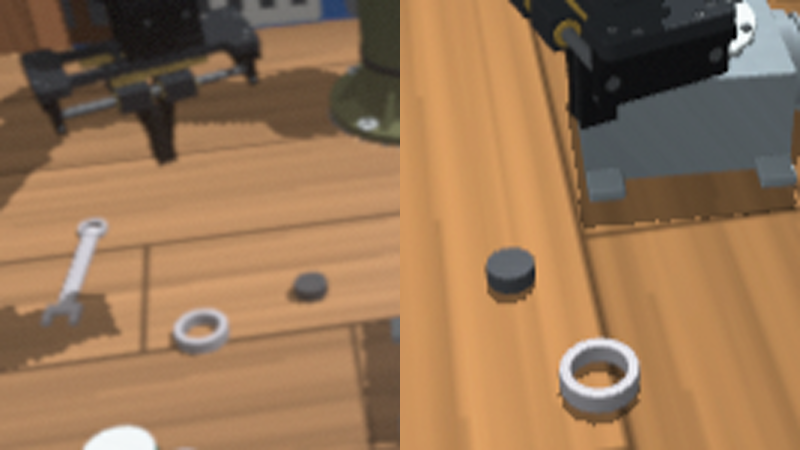

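The ring at (181,220) in scene is unmoved. The closed fingertips show at scene (170,164) and side (250,242), 8–10 px above where the stated geometry puts them. I'll triangulate how high they really are.

```bash
python3 - <<'E'
from h import *
from scipy.optimize import least_squares
s=load('s3');d=load('d3');w=load('w3');t,r=tool()
S=least_squares(lambda p:np.r_[proj(s,p)-[170,164],proj(d,p)-[250,242]],t); print(S.x,S.fun.round(1),t)
# spacer the same way, and ring top in all three cams
S=least_squares(lambda p:np.r_[proj(s,p)-[181.7,219.0],proj(d,p)-[251.5,322.5],proj(w,p)-[279,187]],[.418,-.28,.016]); print(S.x,S.fun.round(1))
# shift of tool z explaining it
for z in (.186,.196,.206,.216): print(z,proj(s,[t[0],t[1],z]).round(1),proj(d,[t[0],t[1],z]).round(1))
E
```

```text
[ 0.41722229 -0.27797004  0.20981236] [-0.4  0.7 -0.3 -0.4] [ 0.41622227 -0.27712163  0.19586283]
[ 0.41571465 -0.27972869  0.01230994] [-0.7 -0.2 -0.4  0.1 -0.1 -0.3]
0.186 [171.5 171.7] [249.3 252.2]
0.196 [170.9 168.7] [249.2 247.7]
0.206 [170.2 165.6] [249.1 243.1]
0.216 [169.5 162.6] [249.  238.5]
```

The tips really sit about 13 mm behind the reported TCP, so about 24 mm higher than stated, while x and y agree. That explains the miss. I'll descend further in checked stages.

Request:
step_arm(delta_pos=[[-0.01,0.01,0.1],[-0.01,0.01,0.4],[-0.01,0.01,0.7],[-0.01,0.01,0.9],[-0.01,0.01,0.95],[-0.01,0.01,0.97],[-0.01,0.01,0.98],[-0.01,0.01,0.98]], rot=[[0,0,0],[0,0,0],[0,0,0],[0,0,0],[0,0,0],[0,0,0],[0,0,0],[0,0,0]], gripper=[1,1,1,1,1,1,1,1])

```text
time_s: 4.9
tool_pos: [0.4167, -0.2809, 0.0029]
tool_rot: [179.9, -0.1, 16.4]
force: [-0.1, -0.3, -0.3]
grip_width: 0.0727
grasp_force: 0.0
```

Request:
step_arm(delta_pos=[[0,0,0.02],[0,0,0.04],[0,0,0.04]], rot=[[0,0,0],[0,0,0],[0,0,0]], gripper=[1,1,1])

```text
time_s: 5.28
tool_pos: [0.4155, -0.28, -0.0067]
tool_rot: [-180.0, 0.0, 16.4]
force: [-0.4, 0.3, 0.0]
grip_width: 0.0867
grasp_force: 0.0
```

Request:
step_arm(delta_pos=[[0,0,0],[0,0,0],[0,0,0],[0,0,0],[0,0,0],[0,0,0],[0,0,0]], rot=[[0,0,0],[0,0,0],[0,0,0],[0,0,0],[0,0,0],[0,0,0],[0,0,0]], gripper=[-1,-1,-1,-1,-1,-1,-1])

```text
time_s: 6.15
tool_pos: [0.4173, -0.2824, -0.005]
tool_rot: [179.7, -0.1, 16.4]
force: [0.5, -4.8, 6.2]
grip_width: 0.0257
grasp_force: 2.7
```

```bash
python3 - <<'E'
from h import *
t,r=tool(); o=env.get_obs(); print(o['grip_width'],o['grasp_force'],t,o['force'])
s=shot('scene','s4'); d=shot('side','d4');w=shot('wrist','w4')
m=np.zeros((600,800,3),np.uint8)
f=lambda im,x,y: cv2.resize(im[y:y+75,x:x+100,::-1],(400,300),interpolation=cv2.INTER_CUBIC)
m[:300,:400]=f(s['img'],130,170); m[:300,400:]=f(d['img'],200,275); m[300:,:400]=cv2.resize(w['img'][:,:,::-1],(400,300))
cv2.imwrite('pics/m4.png',m)
E
```

```text
0.025687871537244097 2.710308516443547 [ 0.41731625 -0.28238103 -0.00503137] [ 0.52688613 -4.77537643  6.20739545]
```

View pics/m4.png

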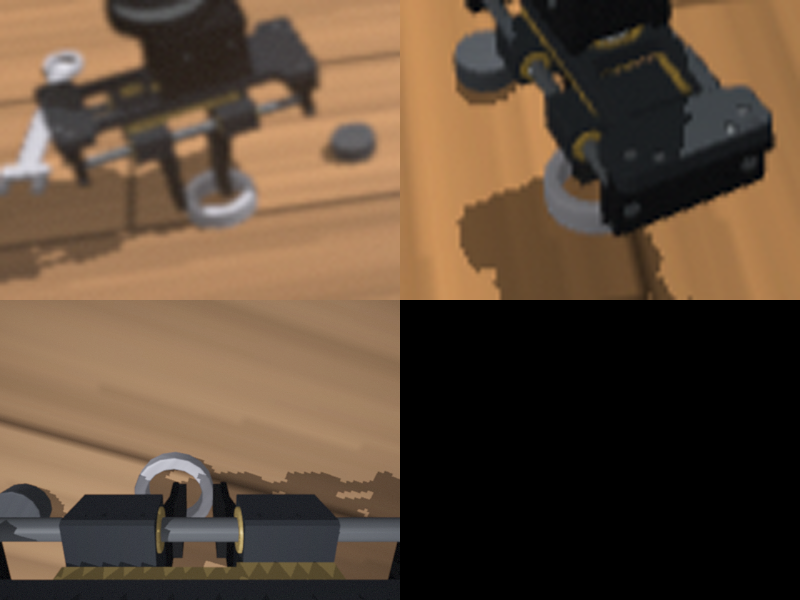

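The fingers are not astride the ring. One is inside the hole, the other outside, and the ring has been pushed about 15–20 mm towards +y. I'll check the tip height from these pixels: the outer finger's tip is at scene (175.5,222), the ring in scene spans (176–194, 212–227), and in wrist its centre is at about (244,270).

```bash
python3 - <<'E'
from h import *
s=load('s4');w=load('w4');d=load('d4');t,r=tool()
for sg in (1,-1):
  for z in (0,.008,.016,.024):
    p=t+r.apply([0,sg*.0175,0]); p[2]=z; print(sg,z,proj(s,p).round(1),(proj(s,p)-[130,170])*4, proj(w,p).round(1)*.714+[0,300])
for z in (0,.016): 
  print(z,ray(s,130+222/4,170+(198 if z else 203)/4,z), ray(w,174/.714,(490-300)/.714,z))
  for k in ('s','w','d'): print(k,proj({'s':s,'w':w,'d':d}[k],[.4157,-.2797,z]).round(1))
E
```

```text
1 0 [175.2 224.1] [180.93938382 216.5677294 ] [223.4106 486.4254]
1 0.008 [174.8 222.2] [179.08296989 208.71150096] [224.4816 491.0664]
1 0.016 [174.3 220.2] [177.21130871 200.79074711] [225.624  496.1358]
1 0.024 [173.8 218.2] [175.32421166 192.8046696 ] [226.9092 501.6336]
-1 0 [186.3 220.5] [225.39733782 201.95879582] [175.0014 486.4968]
-1 0.008 [185.9 218.5] [223.73886434 194.11899326] [174.0732 491.1378]
-1 0.016 [185.5 216.6] [222.06690097 186.21542234] [173.0022 496.2072]
-1 0.024 [185.1 214.6] [220.38128243 178.24730184] [171.9312 501.7764]
0 [ 0.41318621 -0.26822372  0.        ] [ 0.40963824 -0.26565836  0.        ]
s [181.7 221.8]
w [273.  262.7]
d [251.2 326.9]
0.016 [ 0.42627618 -0.2659602   0.016     ] [ 0.41706431 -0.26510237  0.016     ]
s [180.8 217.9]
w [272.7 276.5]
d [251.  321.2]
```

The finger speed shows no stall at 54 mm. So the +y tip passed over the ring while the −y tip only pushed its upper edge, which means the tips are higher still than my estimate. I'll open, lift slightly and find the ring again with code.

Request:
step_arm(delta_pos=[[0,0,-0.15],[0,0,-0.35],[0,0,-0.5],[0,0,-0.5],[0,0,-0.5],[0,0,-0.5],[0,0,-0.5],[0,0,-0.5]], rot=[[0,0,0],[0,0,0],[0,0,0],[0,0,0],[0,0,0],[0,0,0],[0,0,0],[0,0,0]], gripper=[-1,-1,1,1,1,1,1,1])

```text
time_s: 7.3
tool_pos: [0.4156, -0.2799, 0.0931]
tool_rot: [-180.0, 0.0, 16.4]
force: [-1.4, 0.0, -0.5]
grip_width: 0.0537
grasp_force: 0.0
```

```bash
cat >> h.py <<'E'
def ring(c, p, z, rad=60, lo=120):
    """ellipse (centre px, axes) of the bright grey blob near projected p"""
    u=proj(c,p); hsv=cv2.cvtColor(c['img'],cv2.COLOR_RGB2HSV)
    m=((hsv[...,1]<60)&(hsv[...,2]>lo)).astype(np.uint8); k=np.zeros_like(m); cv2.circle(k,tuple(int(x) for x in u),rad,1,-1)
    cs,_=cv2.findContours(m*k,cv2.RETR_EXTERNAL,cv2.CHAIN_APPROX_NONE)
    cs=max(cs,key=cv2.contourArea); e=cv2.fitEllipse(cv2.convexHull(cs)); return e, ray(c,*e[0],z)
E
python3 - <<'E'
from h import *
t,r=tool(); o=env.get_obs(); print(t,o['grip_width'],o['force'])
for n in ('wrist','scene','side'):
    c=shot(n,n+'5'); e,p=ring(c,[.415,-.266,.01],.010 if n!='wrist' else .014,60 if n=='wrist' else 18); print(n,e,p)
E
```

```text
[ 0.41558277 -0.27990223  0.09311166] 0.05370429782056859 [-1.39177801  0.00382585 -0.49377544]
wrist ((255.6830596923828, 211.8401641845703), (70.65161895751953, 74.00647735595703), 121.90274047851562) [ 0.41254991 -0.26308234  0.014     ]
scene ((187.34153747558594, 218.02859497070312), (14.117897033691406, 18.929636001586914), 89.38714599609375) [ 0.41344955 -0.26109886  0.01      ]
side ((247.55648803710938, 316.8722839355469), (19.580469131469727, 25.877838134765625), 82.98297119140625) [ 0.41152977 -0.26072379  0.01      ]
```

Request:
step_arm(delta_pos=[[0.01,-0.09,0],[0.01,-0.09,0],[0.01,-0.09,0],[0.01,-0.09,0],[0.01,-0.09,0.2],[0.01,-0.09,0.4],[0.01,-0.09,0.49],[0.01,-0.09,0.51],[0.01,-0.09,0.52],[0.01,-0.09,0.53],[0.01,-0.09,0.53]], rot=[[0,0,0],[0,0,0],[0,0,0],[0,0,0],[0,0,0],[0,0,0],[0,0,0],[0,0,0],[0,0,0],[0,0,0],[0,0,0]], gripper=[1,1,1,1,1,1,1,1,1,1,1])

```text
time_s: 8.82
tool_pos: [0.4131, -0.2627, -0.0118]
tool_rot: [179.9, -0.0, 16.4]
force: [0.3, 0.3, -0.2]
grip_width: 0.0872
grasp_force: 0.0
```

Request:
step_arm(delta_pos=[[0,0,0],[0,0,0],[0,0,0],[0,0,0],[0,0,0],[0,0,0],[0,0,0]], rot=[[0,0,0],[0,0,0],[0,0,0],[0,0,0],[0,0,0],[0,0,0],[0,0,0]], gripper=[-1,-1,-1,-1,-1,-1,-1])

```text
time_s: 9.7
tool_pos: [0.4127, -0.2624, -0.0123]
tool_rot: [180.0, 0.0, 16.4]
force: [0.1, -0.2, 0.1]
grip_width: 0.0532
grasp_force: 25.0
```

Gripped: 53.2 mm at 25 N. The ring's underside is therefore at TCP z + 0.012. I lift it and go near the gear unit, stopping short so the held ring doesn't hide the bore.

Request:
step_arm(delta_pos=[[0,0,-0.2],[0,0,-0.5],[0,0,-0.8],[0,0,-1],[0.15,-0.25,-1],[0.3,-0.5,-1],[0.5,-0.75,-1],[0.65,-1,-1],[0.65,-1,-1]], rot=[[0,0,0],[0,0,0],[0,0,0],[0,0,0],[0,0,0],[0,0,0],[0,0,0],[0,0,0],[0,0,0]], gripper=[-1,-1,-1,-1,-1,-1,-1,-1,-1])

```text
time_s: 10.82
tool_pos: [0.4815, -0.0275, 0.1877]
tool_rot: [-179.9, -0.1, 17.0]
force: [-0.4, -0.3, -0.5]
grip_width: 0.0529
grasp_force: 25.0
```

Request:
step_arm(delta_pos=[[0,-0.15,-0.1],[0,-0.15,-0.1],[0,-0.15,-0.1]], rot=[[0,0,0],[0,0,0],[0,0,0]], gripper=[-1,-1,-1])

```text
time_s: 11.2
tool_pos: [0.4722, -0.0062, 0.2072]
tool_rot: [180.0, 0.0, 16.3]
force: [0.1, 0.2, -2.3]
grip_width: 0.0534
grasp_force: 25.0
```

```bash
python3 - <<'E'
from h import *
o=env.get_obs(); print(tool()[0],o['grip_width'],o['time_s']); c=shot('wrist','w6')
print(proj(c,[.532,.015,.099]))
E
```

```text
[ 0.47224031 -0.00620562  0.20720092] 0.05339684883333492 11.2
[274.00471126 123.22742766]
```

Request:
step_arm(delta_pos=[[0.1,-0.25,0],[0.2,-0.5,0],[0.35,-0.8,0],[0.4,-1,0],[0.4,-1,0],[0.4,-1,0]], rot=[[0,0,0],[0,0,0],[0,0,0],[0,0,0],[0,0,0],[0,0,0]], gripper=[-1,-1,-1,-1,-1,-1])

```text
time_s: 12.0
tool_pos: [0.4932, 0.2077, 0.2067]
tool_rot: [180.0, 0.1, 16.3]
force: [0.3, -0.1, -1.0]
grip_width: 0.0529
grasp_force: 25.0
```

Request:
step_arm(delta_pos=[[0,-0.3,0],[0,-0.35,0],[0,-0.35,0],[0,-0.35,0]], rot=[[0,0,0],[0,0,0],[0,0,0],[0,0,0]], gripper=[-1,-1,-1,-1])

```text
time_s: 12.5
tool_pos: [0.4743, 0.274, 0.2073]
tool_rot: [179.9, 0.0, 16.2]
force: [-0.5, 0.5, -1.6]
grip_width: 0.0536
grasp_force: 25.0
```

```bash
python3 - <<'E'
from h import *
o=env.get_obs(); print(tool()[0],o['grip_width'],o['time_s']); c=shot('wrist','w7')
u=proj(c,[.537,.296,.07]);print(u)
a=load('w6'); v=proj(a,[.532,.015,.099])
m=np.zeros((600,800,3),np.uint8)
def f(c,u,k,w,h):
    x,y=[int(max(0,q)) for q in u-np.array([w,h])/2/k]; x=min(x,560-int(w/k)); y=min(y,420-int(h/k)); print('origin',x,y,k)
    return cv2.resize(c['img'][y:y+int(h/k),x:x+int(w/k),::-1],(w,h),interpolation=cv2.INTER_CUBIC)
m[:,:400]=f(a,v,2.5,400,600); m[:,400:]=f(c,u,2.5,400,600); cv2.imwrite('pics/m7.png',m)
E
```

```text
[0.47433414 0.27401486 0.20727601] 0.05355744226027446 12.5
[274.13995074 117.6649348 ]
origin 194 3 2.5
origin 194 0 2.5
```

View pics/m7.png

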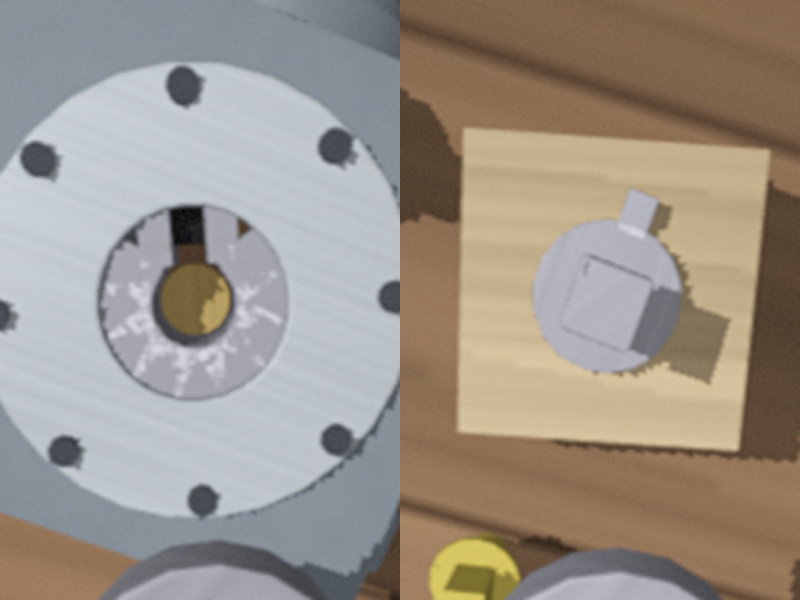

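The left half shows the pocket circle centred at wrist px (271.4,123.6), with the keyway slot pointing up and slightly left, through crop (187,207). The right half shows the shaft's collar centred at wrist px (277,118.2), the lug tip at crop (643,195), and the square's corners at crop (582,255), (655,283), (632,352) and (561,325).

```bash
python3 - <<'E'
from h import *
a=load('w6');b=load('w7')
A=lambda x,y,z: ray(a,194+x/2.5,3+y/2.5,z)
B=lambda x,y,z: ray(b,194+(x-400)/2.5,y/2.5,z)
an=lambda v:np.degrees(np.arctan2(v[1],v[0]))
P=A(193.5,301.5,.099); print('pocket',P, 'dia',A(289,301,.099)-A(98,301,.099))
k1=A(187.5,208,.095);k2=A(191,262,.095);print('key ang',an(k1-k2),an(k1-P), 'edges',an(A(172,208,.095)-A(177,255,.095)),an(A(203,208,.095)-A(206,255,.095)))
C=B(607.5,295.5,.070);L=B(643,195,.070);print('shaft',C,'lug',L,an(L-C),np.linalg.norm((L-C)[:2]))
q=[B(*p,.115) for p in ((582,255),(655,283),(632,352),(561,325))];print('sq c',np.mean(q,0),[an(q[(i+1)%4]-q[i])%90 for i in range(4)],[np.linalg.norm(q[(i+1)%4]-q[i]) for i in range(4)])
for n,c,p,z in (('rack',b,None,0),):pass
t,r=tool(); print(t); g=P.copy(); g[2]=.2; print('to pocket',r.inv().apply(g-t)/.2)
# cross-check in scene/side
s=load('s0');d=load('d0');print(proj(s,P),proj(d,P),proj(s,np.mean(q,0)),proj(d,np.mean(q,0)))
E
```

```text
pocket [0.53118068 0.0168186  0.099     ] dia [ 0.01628879 -0.05556986  0.        ]
key ang 19.81575384165511 19.958552484960652 edges 22.04280591607913 20.030765989983045
shaft [0.5372485 0.2936001 0.07     ] lug [0.57061635 0.29131416 0.07      ] -3.9190553340522 0.033446059250942864
sq c [0.53668188 0.29329932 0.115     ] [np.float64(85.96704167514115), np.float64(87.81337865785113), np.float64(85.67884164470654), np.float64(88.29937123695215)] [np.float64(0.022049110770433436), np.float64(0.020380405297177544), np.float64(0.02188085896576812), np.float64(0.020276560572116117)]
[0.47428909 0.27416422 0.20733744]
to pocket [-0.08502974  1.3149966   0.03854055]
[284.19212293 207.42349593] [276.44590984 205.35030765] [379.79244212 191.14888008] [258.9450161  155.15332356]
```

Request:
step_arm(delta_pos=[[-0.02,0.3,0],[-0.04,0.6,0],[-0.06,0.9,0],[-0.08,1,0],[-0.08,1,0]], rot=[[0,0,0],[0,0,0],[0,0,0],[0,0,0],[0,0,0]], gripper=[-1,-1,-1,-1,-1])

```text
time_s: 13.18
tool_pos: [0.5146, 0.0766, 0.2075]
tool_rot: [180.0, 0.0, 16.0]
force: [0.6, 0.7, -0.3]
grip_width: 0.0532
grasp_force: 25.0
```

Request:
step_arm(delta_pos=[[0,0.25,0],[0,0.315,0],[0,0.315,0.25],[0,0.315,0.45],[0,0.315,0.53],[0,0.315,0.53],[0,0.315,0.53]], rot=[[0,0,0],[0,0,0],[0,0,0],[0,0,0],[0,0,0],[0,0,0],[0,0,0]], gripper=[-1,-1,-1,-1,-1,-1,-1])

```text
time_s: 14.05
tool_pos: [0.5334, 0.0204, 0.1034]
tool_rot: [180.0, -0.2, 16.4]
force: [-0.4, 0.1, -0.3]
grip_width: 0.0534
grasp_force: 25.0
```

```bash
python3 - <<'E'
from h import *
t,r=tool();print(t,env.get_obs()['force'])
print((r.inv().apply(np.array([.5312,.0168,.083])-t)/.2).round(3))
E
```

```text
[0.53335665 0.02039339 0.10335713] [-0.44633881  0.07845266 -0.30195866]
[-0.016  0.014  0.102]
```

Readings scatter by 1–2 mm, so I'll average a few.

```bash
cat >> h.py <<'E'
def avg(n=6):
    L=[]
    for i in range(n): viewer.read_camera('side'); o=env.get_obs(); L.append(np.r_[o['tool_pos'],o['tool_rot'][2],o['force']])
    print('avg',np.mean(L,0).round(4),'sd',np.std(L,0).round(4)[:3]); m=np.mean(L,0)
    return m[:3],R.from_euler('xyz',[180,0,m[3]],degrees=True)
E
python3 - <<'E'
from h import *
t,r=avg(8)
print((r.inv().apply(np.array([.5312,.0168,.083])-t)/.2).round(3))
c=shot('wrist','w8'); print(proj(c,t+[0,0,-.004]))
E
```

```text
avg [ 0.5328  0.0198  0.1027 16.3733  0.1102  0.0542 -0.8764] sd [0.0004 0.0002 0.0005]
[-0.012  0.012  0.099]
[278.97626647 253.84158406]
```

Request:
step_arm(delta_pos=[[-0.012,0.012,0],[-0.012,0.012,0.03],[-0.012,0.012,0.05],[-0.012,0.012,0.07],[-0.012,0.012,0.08],[-0.012,0.012,0.09],[-0.012,0.012,0.09]], rot=[[0,0,0],[0,0,0],[0,0,0],[0,0,0],[0,0,0],[0,0,0],[0,0,0]], gripper=[-1,-1,-1,-1,-1,-1,-1])

```text
time_s: 15.38
tool_pos: [0.5303, 0.0168, 0.0835]
tool_rot: [-180.0, 0.0, 16.4]
force: [-0.3, 1.1, -1.5]
grip_width: 0.053
grasp_force: 25.0
```

Request:
step_arm(delta_pos=[[0,0,0.01],[0,0,0.015],[0,0,0.015]], rot=[[0,0,0],[0,0,0],[0,0,0]], gripper=[-1,-1,-1])

```text
time_s: 15.75
tool_pos: [0.5307, 0.0168, 0.0825]
tool_rot: [179.9, -0.0, 16.4]
force: [-4.3, 0.6, 11.9]
grip_width: 0.0532
grasp_force: 25.0
```

```bash
python3 - <<'E'
from h import *
avg(5)
E
```

```text
avg [ 0.5307  0.0168  0.0825 16.3738 -4.7926 -0.0746 11.2114] sd [0. 0. 0.]
```

Contact came at TCP z 0.0825, so the ring's underside is at 0.095, the pocket floor. On the cover it would have stopped at 0.0867. I release, rise, and check its position by code.

Request:
step_arm(delta_pos=[[0,0,0],[0,0,0],[0,0,0],[0,0,-0.1],[0,0,-0.4],[0,0,-0.6],[-0.3,0,-0.6],[-0.3,0,-0.6],[-0.3,0,-0.6]], rot=[[0,0,0],[0,0,0],[0,0,0],[0,0,0],[0,0,0],[0,0,0],[0,0,0],[0,0,0],[0,0,0]], gripper=[0.5,0.5,0.5,0.5,0.5,0.5,0.5,0.5,0.5])

```text
time_s: 17.12
tool_pos: [0.4734, -0.0002, 0.2019]
tool_rot: [179.9, -0.1, 16.4]
force: [0.9, -0.0, -0.4]
grip_width: 0.0651
grasp_force: 0.0
```

```bash
python3 - <<'E'
from h import *
t,r=avg(3); c=shot('wrist','w9'); print(env.get_obs()['grip_width'])
from scipy.optimize import least_squares
u=proj(c,[.5312,.0168,.099]); g=cv2.cvtColor(c['img'],cv2.COLOR_RGB2GRAY); x,y=u.astype(int); print(u)
K=cv2.resize(c['img'][y-62:y+62,x-80:x+80,::-1],None,fx=5,fy=4.8,interpolation=cv2.INTER_CUBIC)
# overlay expected ring top outer/inner circles
for rad,z in ((.027,.111),(.019,.111),(.029,.099)):
    for a in np.linspace(0,2*np.pi,90):
        q=(proj(c,[.5312+rad*np.cos(a),.0168+rad*np.sin(a),z])-[x-80,y-62])*[5,4.8]; cv2.circle(K,tuple(int(v) for v in q),1,(0,0,255),-1)
cv2.imwrite('pics/m9.png',K)
E
```

```text
avg [ 4.73700e-01  3.00000e-04  2.01300e-01  1.64152e+01  3.40700e-01
 -3.13100e-01  1.76400e-01] sd [0.     0.0001 0.0003]
0.06513680962953652
[279.73979358 128.77112249]
```

View pics/m9.png

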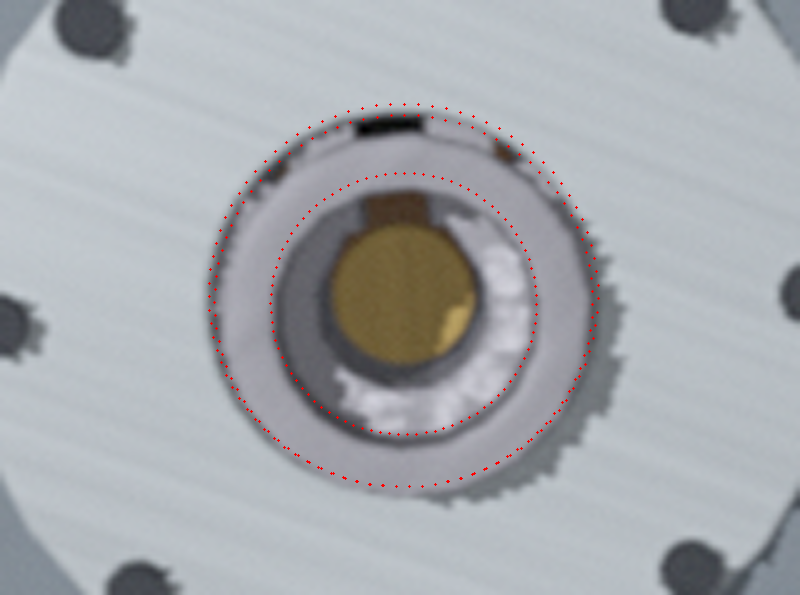

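The ring lies flat in the pocket: it shows inside the pocket's rim all round, the hole is concentric with the bore to about 1 mm, and the slot is visible at the top. Now to the shaft, turning the gripper to the square's flats (yaw about −3.3°).

Request:
step_arm(delta_pos=[[0.1,-0.25,0],[0.2,-0.5,0],[0.3,-0.75,0],[0.4,-1,0],[0.4,-1,0],[0.4,-1,0]], rot=[[0,0,0],[0,0,0],[0,0,0],[0,0,0],[0,0,0],[0,0,0]], gripper=[0.5,0.5,0.5,0.5,0.5,0.5])

```text
time_s: 18.08
tool_pos: [0.4933, 0.2142, 0.2001]
tool_rot: [-180.0, 0.1, 16.4]
force: [0.9, -0.1, 0.3]
grip_width: 0.0655
grasp_force: 0.0
```

Request:
step_arm(delta_pos=[[0.15,-0.2,0],[0.317,-0.317,0],[0.317,-0.317,0],[0.317,-0.317,0],[0.317,-0.317,0]], rot=[[0,0,0.1],[0,0,0.2],[0,0,0.229],[0,0,0.229],[0,0,0.229]], gripper=[0.5,0.5,0.5,0.5,0.5])

```text
time_s: 18.7
tool_pos: [0.5367, 0.2913, 0.2006]
tool_rot: [179.9, -0.0, -3.4]
force: [0.6, 0.5, -0.7]
grip_width: 0.0654
grasp_force: 0.0
```

```bash
python3 - <<'E'
from h import *
t,r=avg(4); print(env.get_obs()['qpos'].round(1),env.get_obs()['grip_width'])
print((r.inv().apply(np.array([.537,.2934,.062])-t)/.2).round(3))
E
```

```text
avg [ 0.5364  0.2919  0.2008 -3.373   0.0813  0.0334  0.1068] sd [0.0001 0.0003 0.0001]
[  11.1   21.3  -53.5   87.7   17.3   79.7 -137. ] 0.06539386119442202
[ 0.002 -0.008  0.694]
```

Joint 7 is at −137° (limit −154°), so I check which way it runs. The square can equally be gripped a quarter turn over.

Request:
step_arm(delta_pos=[[0.002,-0.008,0],[0.002,-0.008,0]], rot=[[0,0,-0.05],[0,0,-0.05]], gripper=[0.5,0.5])

```text
time_s: 19.15
tool_pos: [0.5366, 0.2944, 0.2007]
tool_rot: [180.0, -0.0, 0.9]
force: [0.2, 0.9, 0.2]
grip_width: 0.0651
grasp_force: 0.0
```

```bash
python3 - <<'E'
from h import *
o=env.get_obs(); print(o['qpos'].round(1),o['tool_rot'])
E
```

```text
[  11.3   21.8  -54.2   87.5   17.8   79.8 -133.2] [ 1.79994909e+02 -1.17385319e-02  9.49438495e-01]
```

Increasing yaw brings joint 7 back towards its centre, so the present grasp will do. I turn back and go down onto the square end.

Request:
step_arm(delta_pos=[[0,0,0.1],[0,0,0.35],[0,0,0.55],[0,0,0.65],[0,0,0.69],[0,0,0.69]], rot=[[0,0,0.05],[0,0,0.05],[0,0,0.05],[0,0,0.05],[0,0,0.05],[0,0,0.05]], gripper=[0.5,0.5,0.5,0.5,0.5,0.5])

```text
time_s: 19.9
tool_pos: [0.5371, 0.295, 0.0634]
tool_rot: [-180.0, -0.0, -3.3]
force: [0.2, -0.2, -0.0]
grip_width: 0.0651
grasp_force: 0.0
```

Request:
step_arm(delta_pos=[[0,0,0],[0,0,0],[0,0,0],[0,0,0],[0,0,0],[0,0,0],[0,0,0],[0,0,0]], rot=[[0,0,0],[0,0,0],[0,0,0],[0,0,0],[0,0,0],[0,0,0],[0,0,0],[0,0,0]], gripper=[-1,-1,-1,-1,-1,-1,-1,-1], squeeze=50)

```text
time_s: 20.9
tool_pos: [0.5366, 0.2945, 0.0626]
tool_rot: [180.0, 0.0, -3.3]
force: [-0.4, -0.9, 0.9]
grip_width: 0.0217
grasp_force: 49.8
```

Square gripped (21.7 mm, 50 N). The shaft tip is therefore at TCP z − 0.0545, and home is at TCP z 0.1115. I lift, carry it over and turn it by +23.3°.

Request:
step_arm(delta_pos=[[0,0,-0.15],[0,0,-0.4],[0,0,-0.66],[0,0,-0.68],[0,0.25,-0.68],[0.01,0.5,-0.68],[0.02,0.75,-0.68],[0.02,1,-0.68],[0.02,1,-0.68]], rot=[[0,0,0],[0,0,0],[0,0,0],[0,0,0],[0,0,0],[0,0,0],[0,0,0],[0,0,0],[0,0,0]], gripper=[-1,-1,-1,-1,-1,-1,-1,-1,-1])

```text
time_s: 22.02
tool_pos: [0.528, 0.0874, 0.1957]
tool_rot: [179.7, 0.2, -3.9]
force: [0.5, 0.2, -5.1]
grip_width: 0.0216
grasp_force: 49.9
```

Request:
step_arm(delta_pos=[[0.02,0.2,0],[0.03,0.39,0],[0.03,0.39,0],[0.03,0.39,0],[0.03,0.39,0],[0.03,0.39,0]], rot=[[0,0,-0.08],[0,0,-0.16],[0,0,-0.24],[0,0,-0.27],[0,0,-0.27],[0,0,-0.27]], gripper=[-1,-1,-1,-1,-1,-1])

```text
time_s: 22.78
tool_pos: [0.5299, 0.0169, 0.1976]
tool_rot: [-180.0, 0.1, 19.9]
force: [-0.0, 1.4, -4.4]
grip_width: 0.0215
grasp_force: 49.9
```

```bash
python3 - <<'E'
from h import *
t,r=avg(4); o=env.get_obs(); print(o['qpos'].round(1),o['grip_width'],o['grasp_force'])
print((r.inv().apply(np.array([.5313,.017,.1665])-t)/.2).round(3))
for n in('wrist','scene','side'): shot(n,n+'10')
E
```

```text
avg [ 5.30300e-01  1.68000e-02  1.98200e-01  1.99036e+01  6.58200e-01
 -2.04000e-02 -4.56810e+00] sd [0.0001 0.0001 0.0002]
[ 43.    8.2 -51.4  98.9   6.6  76.1 -79.8] 0.02154571666466378 49.87556333653629
[0.005 0.001 0.158]
```

Request:
step_arm(delta_pos=[[0.005,0,0],[0.005,0,0.08],[0.005,0,0.15],[0.005,0,0.2],[0.005,0,0.22],[0.005,0,0.24],[0.005,0,0.26],[0.005,0,0.26]], rot=[[0,0,0],[0,0,0],[0,0,0],[0,0,0],[0,0,0],[0,0,0],[0,0,0],[0,0,0]], gripper=[-1,-1,-1,-1,-1,-1,-1,-1])

```text
time_s: 24.12
tool_pos: [0.5314, 0.0168, 0.1465]
tool_rot: [180.0, 0.0, 19.9]
force: [0.1, 0.2, -4.3]
grip_width: 0.0216
grasp_force: 49.9
```

Request:
step_arm(delta_pos=[[0,0,0.01],[0,0,0.02],[0,0,0.02]], rot=[[0,0,0],[0,0,0],[0,0,0]], gripper=[-1,-1,-1])

```text
time_s: 24.5
tool_pos: [0.5315, 0.0168, 0.1425]
tool_rot: [180.0, 0.0, 19.9]
force: [-1.0, -0.0, -5.2]
grip_width: 0.0215
grasp_force: 49.9
```

Request:
step_arm(delta_pos=[[0,0,0.01],[0,0,0.02],[0,0,0.02]], rot=[[0,0,0],[0,0,0],[0,0,0]], gripper=[-1,-1,-1])

```text
time_s: 24.88
tool_pos: [0.5314, 0.0168, 0.1384]
tool_rot: [-180.0, 0.0, 19.9]
force: [-1.0, -0.4, -5.0]
grip_width: 0.0218
grasp_force: 49.9
```

Request:
step_arm(delta_pos=[[0,0,0.01],[0,0,0.02],[0,0,0.02]], rot=[[0,0,0],[0,0,0],[0,0,0]], gripper=[-1,-1,-1])

```text
time_s: 25.25
tool_pos: [0.5315, 0.0168, 0.1344]
tool_rot: [-180.0, 0.0, 19.9]
force: [-1.1, 0.4, -3.9]
grip_width: 0.0214
grasp_force: 49.9
```

The key has entered the keyway, now about 7 mm deep with no resistance. I continue down to the spring seat.

Request:
step_arm(delta_pos=[[0,0,0.015],[0,0,0.03],[0,0,0.045],[0,0,0.06],[0,0,0.065],[0,0,0.065]], rot=[[0,0,0],[0,0,0],[0,0,0],[0,0,0],[0,0,0],[0,0,0]], gripper=[-1,-1,-1,-1,-1,-1])

```text
time_s: 26.0
tool_pos: [0.5314, 0.0168, 0.1216]
tool_rot: [180.0, 0.0, 19.9]
force: [-0.9, 0.4, -3.2]
grip_width: 0.0218
grasp_force: 49.9
```

Request:
step_arm(delta_pos=[[0,0,0.01],[0,0,0.02],[0,0,0.03],[0,0,0.03]], rot=[[0,0,0],[0,0,0],[0,0,0],[0,0,0]], gripper=[-1,-1,-1,-1])

```text
time_s: 26.5
tool_pos: [0.5317, 0.0169, 0.1164]
tool_rot: [180.0, -0.0, 19.9]
force: [-3.9, -0.3, 4.6]
grip_width: 0.0218
grasp_force: 49.9
```

Request:
step_arm(delta_pos=[[0,0,0.01],[0,0,0.015],[0,0,0.02],[0,0,0.025],[0,0,0.025]], rot=[[0,0,0],[0,0,0],[0,0,0],[0,0,0],[0,0,0]], gripper=[-1,-1,-1,-1,-1])

```text
time_s: 27.12
tool_pos: [0.5318, 0.017, 0.1121]
tool_rot: [179.9, -0.0, 19.9]
force: [-5.2, 0.5, 10.2]
grip_width: 0.0217
grasp_force: 49.9
```

Request:
step_arm(delta_pos=[[0,0,0.005],[0,0,0.008],[0,0,0.008]], rot=[[0,0,0],[0,0,0],[0,0,0]], gripper=[-1,-1,-1])

```text
time_s: 27.5
tool_pos: [0.5319, 0.017, 0.1116]
tool_rot: [179.9, -0.0, 19.9]
force: [-7.1, -0.5, 16.4]
grip_width: 0.0215
grasp_force: 49.9
```

Request:
step_arm(delta_pos=[[-0.004,0,0.005],[-0.005,0,0.01],[-0.005,0,0.01],[-0.005,0,0.01]], rot=[[0,0,0],[0,0,0],[0,0,0],[0,0,0]], gripper=[-1,-1,-1,-1])

```text
time_s: 28.0
tool_pos: [0.532, 0.017, 0.1115]
tool_rot: [179.9, -0.1, 19.9]
force: [-10.1, -0.1, 26.3]
grip_width: 0.0219
grasp_force: 49.9
```

```bash
python3 - <<'E'
from h import *
avg(6); print(env.get_obs()['wrist_torque'])
E
```

```text
avg [ 5.32000e-01  1.70000e-02  1.11500e-01  1.99071e+01 -1.04565e+01
 -3.99500e-01  2.70085e+01] sd [0. 0. 0.]
[-1.95734600e-02  2.80435039e+00  3.40659632e-04]
```

Hard stop at TCP z 0.1115, exactly the predicted home height. The upward force is 27 N, well over the spring's share, so the collar is down on the spacer. I hand in.

```bash
python3 -c "
from cell import env
print(env.sign_off())"
```

```text
the job is handed in; nothing more can be done
None
```

The spacer is in the pocket, and I handed the job in with the shaft pressed hard against its stop at the fully-home height, still gripped by the square end, after about 28 s on the robot's clock. The ring slid about 15 mm on the bench during a failed first grasp, and no verdict came back from the hand-in.

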